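# Refit the pencil rack on the lazy susan and snap its cap on

## Robot

A 6-joint arm with a two-finger parallel gripper is mounted at the origin on the work surface. World frame = base frame: x ahead of the robot, y to its left, z up, the work surface at z = 0. Lengths are in m, angles in rad, forces in N, time in s.
With the tool pointing down it reaches from about 0.4 to 0.825 m from the base axis. Payload 7 kg.
Tool frame: the origin (TCP) lies on the centre line of the jaws, within the pads' length; the fingertips stand 22 mm ahead of it and the grasp point (between the pads) lies 3 mm ahead of it; z points along the fingers, y is the line along which they close (so a half turn about z gives the same grasp; the last joint's range is limited). The gripper opens to 88 mm and grips with 3 to 60 N. Pads are 19 mm wide; open, the fingers measure 130 mm over their backs; the gripper's body (78 mm by 193 mm) begins 47 mm behind the grasp point.
Start: joints at [1.464, 0.359, 0.012, 0, -1.224, -0.288], TCP at [0.26, 0.623, 0.249] pointing down, gripper open.
Joint ranges: [-3.07, 3.07], [-1.43, 2.12], [-1.02, 1.25], [-3.03, 1.67], [-3.05, -0], [-3.03, 3.03]. Speed limits (rad/s): [2.39, 2.39, 3.01, 3.14, 3.14, 3.14].

## Interface

Orientations are given as [roll, pitch, yaw] about the fixed x, y, z axes, in that order (R = Rz(yaw) Ry(pitch) Rx(roll)).
In Python, from station import monitor, viewer, order gives the robot as it stands. The module is installed in compiled form; this text tells all that it offers.
- The arm moves only by the tool servo_tool, never from a script. Its argument "targets" is a list of rows, each an object with "angular": the turn, a rotation vector about the tool's x, y, z in degrees, a list of three; "xyz": the shift along the tool's x, y, z in cm, a list of three; "claw": the finger opening in cm, from 0 to 8.76. A call has 1 to 20 rows; each row shifts and turns the commanded pose from where the row before left it, along the tool's axes as they then stand; what a row does not reach is not made up. A row lasts 1/10 s, in which the tool goes at most 50 mm and 8.59 degrees, less where a joint would pass 70% of its speed; a pose out of reach is approached as far as the arm can. A call is refused whole if a number of a shift passes 5 or a number of a turn 8.59, either way. A call with a gripper value outside its range is refused whole. The fingers move at their own pace and stop on an object; "force" is the grip in N (left out, the last holds). Time passes only in rows, so rows that do not move let the fingers close. It gives the time, the measured TCP pose, the force, the opening and the grip force at its end, in the units of the state.
- monitor.get_state(): the state, without advancing time (a new reading comes with each control period).
- viewer.grab_frame(name): name is "scene" or "side" or "wrist"; returns a dict with "color" (384x512x3 uint8, blue, green, red), "fovy" (degrees; the focal length in pixels is half the picture's height over the tangent of half this angle, whatever the lens; pixels are square), "cx", "cy" (the principal point, pixels), "R" (3x3) and "t" (3): a world point X has camera coordinates R X + t. Camera axes: x right, y down, z forward; pixel columns grow to the right and rows downward; lengths in m; the calibration is good to about 2 mm. A picture is of the moment at which its call begins. There is no depth.
- order.job_done(): hands the job in; it is judged then, once.
The state is a dict: "t": time; "q": joint angles; "qd": joint speeds; "joint_efforts": joint torques, N m; "eef_pos": TCP position; "ee_rot": TCP orientation; "force": force on the tool from outside, world axes, zero at the start; "moment": the same for the moment, N m; "width": finger opening in m; "gripper_force": force on a finger pad.
Only numpy, scipy, OpenCV 4.12 (cv2) and the standard library are available. Lean on these libraries where they do the work, as an engineer would, in place of code of your own. Each camera call takes 0.05 s, during which the arm holds its last target. There are 200 camera calls.

## Task

Refit the green pencil-rack plate on the blue lazy susan: lower it over the two brass pins and the steel stud until it lies flush, then put the red cap upright on the stud and press it down past the click until its flange is fully home on the plate. Keep pressing firmly down on the cap and finish like that, still holding it down (do not let go at the end). Leave the mug, jar, stapler and pencil box where they are.

Things in the scene. Friction and masses are not known exactly. Their poses are not given: they have to be found in the camera images.
- plate_center (a point): Green plate, loose, flat, about 160 g: 170 (x) x 60 (y) x 10 mm (z up). Point: centre, 5 mm above its underside. Same either way round. Through holes on its x axis: 30 mm wide in the middle for the stud, 12 mm wide at x = +50 and -50 mm for the pins. A pencil comb at each end (77 to 85 mm out, 28 mm high); bare between, so grip it across the 60 mm width at the middle.
- cap_center (a point): Red plastic snap cap, loose, about 45 g, standing open end down, 40 mm high: flange 48 mm across and 4 mm thick at the foot, above it a round body 34 mm across with a flat closed top. Point: on its axis, 20 mm above the foot, z up. In the foot an 18 mm bore 4 mm deep (the lip), behind it a wider hollow up to 26 mm above the foot.
- deck (a point): Centre of the top face of the lazy susan's blue round platter (240 mm across, 32 mm above the desk), on the turning axis; z up, x runs through the two pins: brass, 8 mm across, 18 mm high, tapered tips, at x = +50 and -50 mm. The platter is stiff to turn (0.15 N m). With the plate flush the plate's centre is 5 mm above this point.
- stud_tip (a point): Tip of the steel snap stud, 30 mm above the deck's centre; sprung bulb 23 mm across, widest 11 mm below the tip. The cap's lip meets the bulb when the cap's foot is about 7 mm below the tip; going over takes about 10 N, then the force drops and the foot goes down to the plate. Fully home: foot 20 mm below the tip (10 mm above the deck).
- mug: White ceramic mug, 82 mm across, 95 mm high, origin under its centre; bystander.
- jar: Glass jar with steel lid, 72 mm across, 105 mm high, origin under its centre; bystander.
- stapler: Orange and black stapler, 135 x 36 x 42 mm (long along its x), origin under its centre; bystander.
- pencil_box: Closed aluminium pencil box, 64 x 192 x 24 mm (long along its y), origin under its centre; bystander.
Things that resemble listed ones, but are neither listed nor needed, are in the scene too. What is shaped like the part that bears plate_center but pink is not meant.

How it is judged:
By the outcome, as a careful person would: the job done as asked, in the order asked, and still so for the second after the job is handed in, while the arm keeps its last pose, push and grip.
It also fails if it takes over 72 s, if anything falls off the work surface, if the arm or the gripper's body presses on something with over 40 N, if the wrist force passes 120 N, or if a joint passes its speed limit or range.

## Working session

There is one attempt and no reset: what is moved stays moved. The work goes in short steps, Python scripts to look and compute and a tool call to move; the robot and the scene stay as the last step left them, time stands still between calls to the robot, and variables do not carry over. Pictures are saved under pics/ and viewed, at most 10 in all, crops included, and the job is handed in when it is done.

Besides the shell and the picture viewer there is one more tool, called after "Request:" in YAML: its name, and indented under it one key for each argument. servo_tool: Moves the arm, as the interface text tells. Its arguments: {"type":"object","properties":{"targets":{"type":"array"},"force":{"type":"number"}},"required":["targets"]}

```bash
mkdir -p pics; cat > h.py <<'E'
import numpy as np, cv2, json
from station import monitor, viewer, order
def grab(n,f):
    d=viewer.grab_frame(n); cv2.imwrite(f'pics/{f}.png',d['color'])
    np.savez(f'pics/{f}.npz',**{k:d[k] for k in('color','fovy','cx','cy','R','t')}); return d
def load(f): return dict(np.load(f'pics/{f}.npz'))
def ray(d,u,v):
    f=192/np.tan(np.radians(float(d['fovy']))/2)
    R=np.array(d['R']);t=np.array(d['t'])
    return -R.T@t, R.T@np.array([(u-d['cx'])/f,(v-d['cy'])/f,1])
def atz(d,u,v,z):
    c,r=ray(d,u,v); return c+r*(z-c[2])/r[2]
def proj(d,X):
    f=192/np.tan(np.radians(float(d['fovy']))/2)
    p=np.array(d['R'])@np.array(X)+np.array(d['t']); return p[:2]/p[2]*f+[float(d['cx']),float(d['cy'])]
E
python3 - <<'E'
from h import *
for n in('scene','side','wrist'):
    d=grab(n,n+'0'); c,_=ray(d,0,0); print(n,d['color'].shape,d['fovy'],c,d['R'][2])
s=monitor.get_state(); print(s)
a=load('scene0')['color'];b=load('side0')['color']
E
python3 -c "
import cv2
for n in('scene','side'):
    cv2.imwrite(f'pics/{n}0b.png',cv2.resize(cv2.imread(f'pics/{n}0.png'),(800,600),interpolation=cv2.INTER_CUBIC))"
```

```text
scene (384, 512, 3) 49.87775453392238 [ 1.15066208 -0.70459416  1.09162305] [-0.45780445  0.45807394 -0.76196021]
side (384, 512, 3) 45.184042952957924 [0.18467797 0.64138356 1.00278913] [ 0.28003806 -0.59648169 -0.75218899]
wrist (384, 512, 3) 64.40223558757732 [0.31963407 0.59798896 0.38486021] [-0.2264198   0.09243869 -0.96963352]
{'t': 0.15, 'q': array([ 1.46409795e+00,  3.59246293e-01,  1.12483843e-02, -2.51778428e-04,
       -1.22410289e+00, -2.88096882e-01]), 'qd': array([-5.92310963e-04, -2.80504150e-03,  2.99156237e-03,  2.76721825e-04,
        6.52747202e-04, -5.25665982e-05]), 'joint_efforts': array([-9.30276983e-04, -5.83277822e+01,  2.93291080e+01,  7.00128391e+00,
        8.80689971e-03, -1.04756436e-04]), 'eef_pos': array([0.25951062, 0.62273801, 0.24781381]), 'ee_rot': array([ 3.14027469e+00, -1.43707375e-04, -3.94880867e-01]), 'force': array([-0.62032059,  0.13147901, -0.67999707]), 'moment': array([-0.00415116, -0.0183379 , -0.03238638]), 'gripper_force': 0.0, 'width': 0.08750888440211725}
```

View pics/scene0b.png

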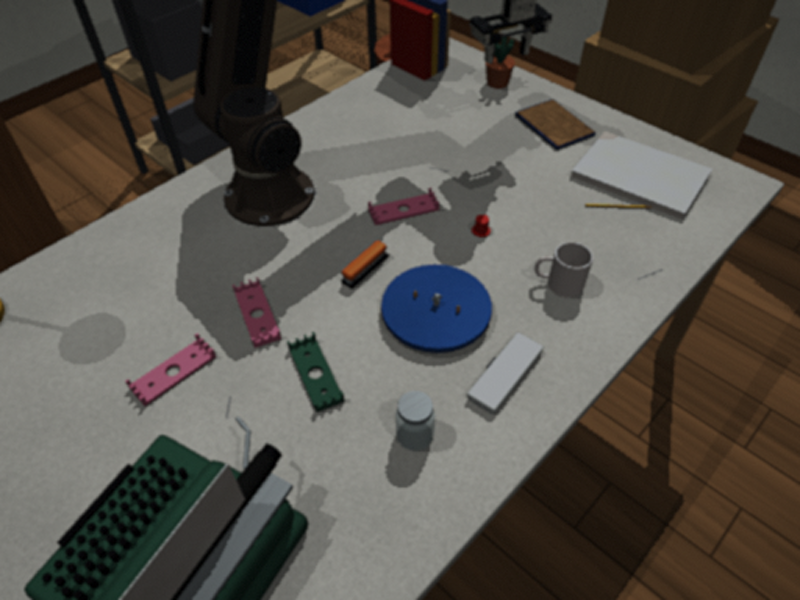

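View pics/side0b.png

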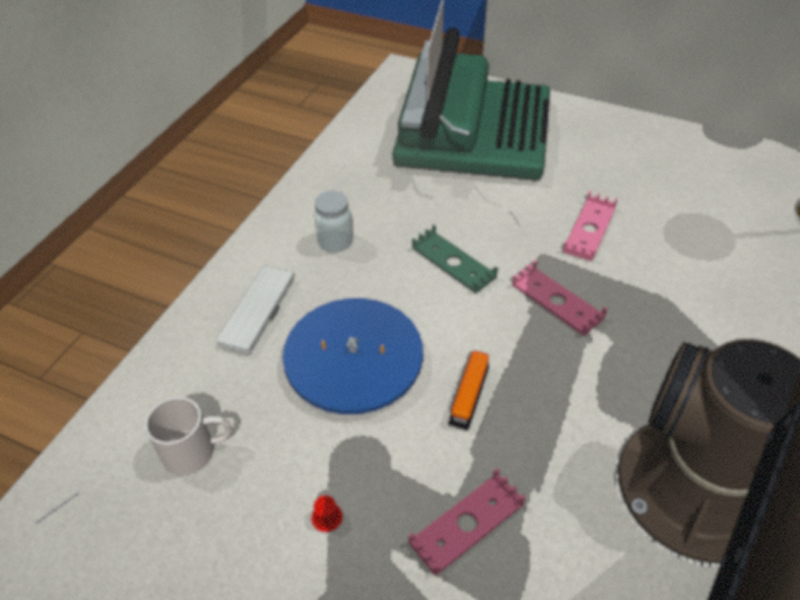

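Scene (800x600 px): green plate at (315,372), with pink look-alikes at (172,370), (257,312) and (404,207). Only the first one is green, so it is the plate meant. The red cap is at (481,225) and the blue deck at (436,307). In the side view the plate is at (453,260), the cap at (326,513) and the deck at (353,353). I'll confirm with enlarged crops.

```bash
python3 - <<'E'
from h import *
rows=[]
for n,cs in(('scene0',[(202,238),(279,195),(308,144)]),('side0',[(290,167),(226,226),(209,328)])):
    im=load(n)['color']; r=[]
    for u,v in cs:
        x0,y0=u-44,v-50; print(n,x0,y0)
        t=cv2.resize(im[y0:y0+100,x0:x0+88],None,fx=3,fy=3,interpolation=cv2.INTER_CUBIC); 
        r.append(np.clip(t*1.5,0,255).astype(np.uint8))
    rows.append(np.hstack(r))
cv2.imwrite('pics/crops.png',np.vstack(rows))
E
```

```text
scene0 158 188
scene0 235 145
scene0 264 94
side0 246 117
side0 182 176
side0 165 278
```

View pics/crops.png

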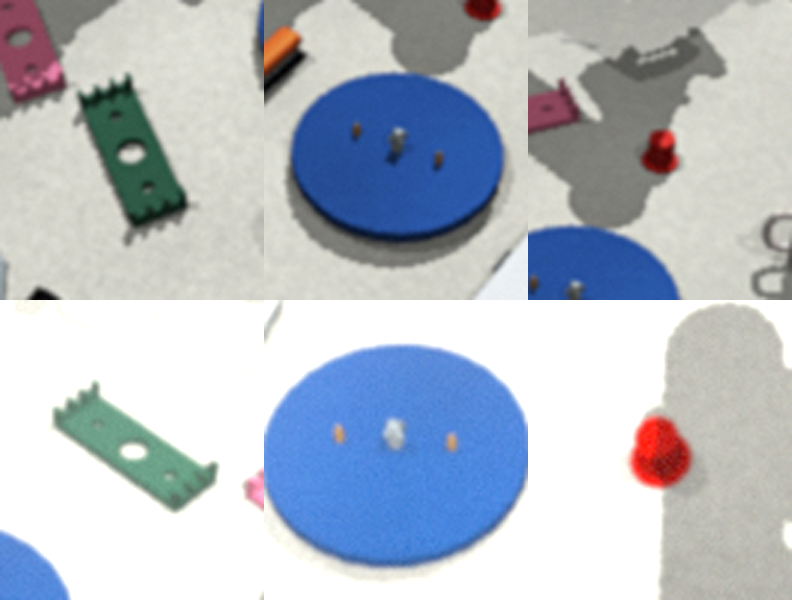

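The crops show the dark green plate, with holes in scene tile at (131,153), (115,114) and (148,187), and one straight upright red cap. The pin bases are at (93,135) and (174,166) in the scene deck tile, and at (75,142) and (188,150) in the side deck tile.

```bash
python3 - <<'E'
from h import *
O={'scene0':[(158,188),(235,145),(264,94)],'side0':[(246,117),(182,176),(165,278)]}
P={'scene0':dict(pc=(0,131,153,.01),p1=(0,115,114,.01),p2=(0,148,187,.01),dA=(1,93,125,.05),dB=(1,174,154,.05),dAb=(1,93,135,.032),dBb=(1,174,166,.032),tip=(1,135,129,.062),capt=(2,133,136,.04),capf=(2,132,160,.004)),
'side0':dict(pc=(0,133,151,.01),p1=(0,98,124,.01),p2=(0,170,177,.01),dA=(1,75,127,.05),dB=(1,188,133,.05),dAb=(1,75,142,.032),dBb=(1,188,150,.032),tip=(1,131,121,.062),capt=(2,130,126,.04),capf=(2,133,160,.004))}
for n in P:
    d=load(n); W={}
    for k,(i,u,v,z) in P[n].items():
        W[k]=atz(d,O[n][i][0]+(u-1)/3,O[n][i][1]+(v-1)/3,z); print(n,k,W[k].round(4))
    y=lambda a,b:np.degrees(np.arctan2(*(W[b]-W[a])[[1,0]]))
    print('plate yaw',y('p1','p2'),'deck yaw',y('dA','dB'),y('dAb','dBb'))
    hsv=cv2.cvtColor(d['color'],cv2.COLOR_BGR2HSV)
    m=cv2.inRange(hsv,(105,150,70 if n=='scene0' else 110),(125,255,255)); nn,l,st,ce=cv2.connectedComponentsWithStats(m)
    k=1+st[1:,4].argmax(); print(st[k]); c=max(cv2.findContours((l==k).astype(np.uint8),0,1)[0],key=len)[:,0]
    w=np.array([atz(d,u,v,.032)[:2] for u,v in c])
    from scipy.optimize import least_squares
    r=least_squares(lambda p:np.hypot(*(w-p).T)-.12,w.mean(0),loss='soft_l1',f_scale=.001); print('rim',r.x,np.abs(r.fun).mean())
E
```

```text
scene0 pc [ 0.5102 -0.2947  0.01  ]
scene0 p1 [ 0.4595 -0.2728  0.01  ]
scene0 p2 [ 0.5547 -0.3108  0.01  ]
scene0 dA [ 0.5329 -0.0198  0.05  ]
scene0 dB [0.6267 0.0096 0.05  ]
scene0 dAb [ 0.5325 -0.0191  0.032 ]
scene0 dBb [0.6289 0.0086 0.032 ]
scene0 tip [ 5.779e-01 -4.000e-04  6.200e-02]
scene0 capt [0.4823 0.2704 0.04  ]
scene0 capf [0.487  0.2676 0.004 ]
plate yaw -21.768289715900202 deck yaw 17.39210947044273 16.038293432030606
[ 245  170   69   53 2800]
rim [ 0.57811098 -0.00239909] 0.005131920146144053
side0 pc [ 0.5076 -0.2846  0.01  ]
side0 p1 [ 0.5546 -0.3063  0.01  ]
side0 p2 [ 0.4609 -0.2658  0.01  ]
side0 dA [0.6258 0.0153 0.05  ]
side0 dB [ 0.5323 -0.0187  0.05  ]
side0 dAb [0.6261 0.0184 0.032 ]
side0 dBb [ 0.5307 -0.014   0.032 ]
side0 tip [ 0.5789 -0.0023  0.062 ]
side0 capt [0.4892 0.2633 0.04  ]
side0 capf [0.4852 0.2728 0.004 ]
plate yaw 156.6427109505728 deck yaw -160.05548793390338 -161.26094400275204
[ 183  192   87   72 4428]
rim [0.57291133 0.01261791] 0.007392706162082835
```

Request:
servo_tool:
  targets:
    - {"xyz": [2.87,2.01,0],"angular": [0,0,0],"claw": 8.7}
    - {"xyz": [2.87,2.01,0],"angular": [0,0,0],"claw": 8.7}
    - {"xyz": [2.87,2.01,0],"angular": [0,0,0],"claw": 8.7}
    - {"xyz": [2.87,2.01,0],"angular": [0,0,0],"claw": 8.7}
    - {"xyz": [2.87,2.01,0],"angular": [0,0,0],"claw": 8.7}
    - {"xyz": [2.87,2.01,0],"angular": [0,0,0],"claw": 8.7}
    - {"xyz": [2.87,2.01,0],"angular": [0,0,0],"claw": 8.7}
    - {"xyz": [2.87,2.01,0],"angular": [0,0,0],"claw": 8.7}
    - {"xyz": [2.87,2.01,0],"angular": [0,0,0],"claw": 8.7}
    - {"xyz": [2.87,2.01,0],"angular": [0,0,0],"claw": 8.7}
    - {"xyz": [2.87,2.01,0],"angular": [0,0,0],"claw": 8.7}
    - {"xyz": [2.87,2.01,0],"angular": [0,0,0],"claw": 8.7}
    - {"xyz": [0,0,0],"angular": [0,0,0],"claw": 8.7}
    - {"xyz": [0,0,0],"angular": [0,0,0],"claw": 8.7}

```text
t: 1.55
eef_pos: [0.485, 0.2672, 0.2484]
ee_rot: [3.141, 0.0, -0.397]
force: [-0.2, -0.0, 0.7]
width: 0.0869
gripper_force: 0.0
```

```bash
python3 -c "
from h import *
grab('wrist','wcap')"
```

Request:
servo_tool:
  targets:
    - {"xyz": [2.4,2.65,0],"angular": [0,0,0],"claw": 8.7}
    - {"xyz": [2.4,2.65,0],"angular": [0,0,0],"claw": 8.7}
    - {"xyz": [2.4,2.65,0],"angular": [0,0,0],"claw": 8.7}
    - {"xyz": [2.4,2.65,0],"angular": [0,0,0],"claw": 8.7}
    - {"xyz": [2.4,2.65,0],"angular": [0,0,0],"claw": 8.7}
    - {"xyz": [2.4,2.65,0],"angular": [0,0,0],"claw": 8.7}
    - {"xyz": [2.4,2.65,0],"angular": [0,0,0],"claw": 8.7}
    - {"xyz": [2.4,2.65,0],"angular": [0,0,0],"claw": 8.7}
    - {"xyz": [0,0,0],"angular": [0,0,0],"claw": 8.7}
    - {"xyz": [0,0,0],"angular": [0,0,0],"claw": 8.7}

```text
t: 2.6
eef_pos: [0.5805, -0.0014, 0.2482]
ee_rot: [3.141, 0.001, -0.395]
force: [-0.0, -0.1, -0.5]
width: 0.0872
gripper_force: 0.0
```

```bash
python3 -c "
from h import *
grab('wrist','wdeck')"
```

Request:
servo_tool:
  targets:
    - {"xyz": [0.55,3.66,0],"angular": [0,0,0],"claw": 8.7}
    - {"xyz": [0.55,3.66,0],"angular": [0,0,0],"claw": 8.7}
    - {"xyz": [0.55,3.66,0],"angular": [0,0,0],"claw": 8.7}
    - {"xyz": [0.55,3.66,0],"angular": [0,0,0],"claw": 8.7}
    - {"xyz": [0.55,3.66,0],"angular": [0,0,0],"claw": 8.7}
    - {"xyz": [0.55,3.66,0],"angular": [0,0,0],"claw": 8.7}
    - {"xyz": [0.55,3.66,0],"angular": [0,0,0],"claw": 8.7}
    - {"xyz": [0.55,3.66,0],"angular": [0,0,0],"claw": 8.7}
    - {"xyz": [0,0,0],"angular": [0,0,0],"claw": 8.7}
    - {"xyz": [0,0,0],"angular": [0,0,0],"claw": 8.7}

```text
t: 3.65
eef_pos: [0.5086, -0.2882, 0.2485]
ee_rot: [-3.141, 0.0, -0.395]
force: [0.1, -0.5, -0.1]
width: 0.0874
gripper_force: 0.0
```

```bash
python3 -c "
from h import *
grab('wrist','wplate')
T=[]
for n in('wplate','wdeck','wcap'):
    d=load(n)
    for X in([.508,-.288,.01],[.579,-.001,.032],[.486,.268,.0]): print(n,proj(d,X).round())
    T.append(d['color'])
b=np.zeros((384,512,3),np.uint8)
cv2.imwrite('pics/w3.png',cv2.resize(np.vstack([np.hstack(T[:2]),np.hstack([T[2],b])]),(800,600),interpolation=cv2.INTER_AREA))
"
```

```text
wplate [259. 174.]
wplate [ 18. 213.]
wplate [-86. 330.]
wdeck [500. 138.]
wdeck [259. 178.]
wdeck [110. 304.]
wcap [734. -47.]
wcap [465.  -7.]
wcap [258. 172.]
```

View pics/w3.png

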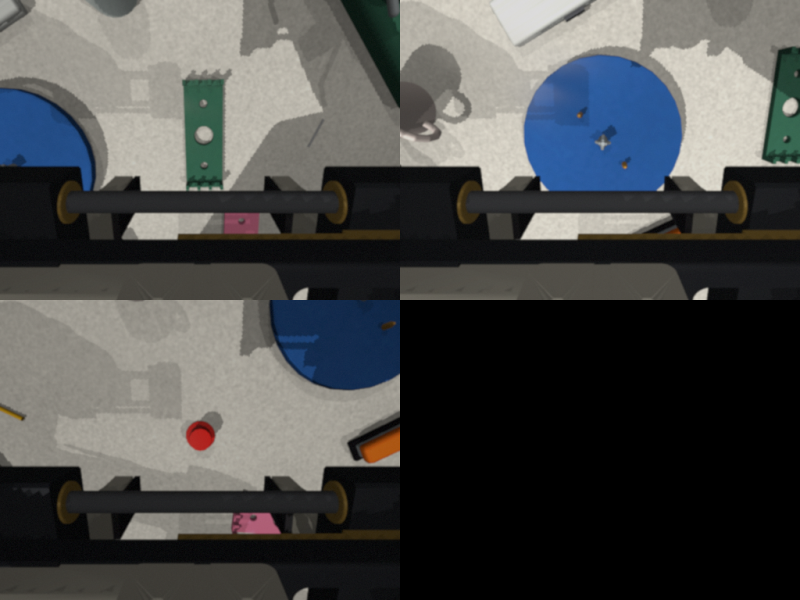

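The wrist views show the plate at (204,135), with pin holes at (204,103) and (204,165). The stud is at (602,143), with pins at (580,115) and (625,165), and the cap is at (200,435). I'll make one enlarged crop for precise reading.

```bash
python3 -c "
from h import *
T=[]
for n,x0,y0,w in(('wplate',227,90,66),('wdeck',220,130,80),('wcap',230,105,54)):
    t=load(n)['color'][y0:y0+(150 if n=='wplate' else 100),x0:x0+w]; t=cv2.resize(t,None,fx=4,fy=4,interpolation=cv2.INTER_CUBIC)
    T.append(np.vstack([t,np.zeros((600-t.shape[0],t.shape[1],3),np.uint8)]))
cv2.imwrite('pics/wc.png',np.hstack(T))"
```

```text
(no output)
```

View pics/wc.png

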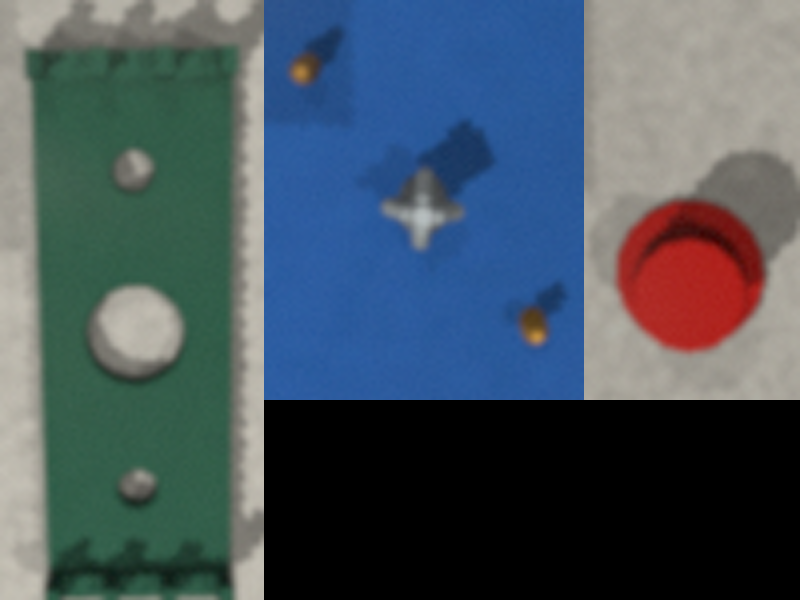

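The crop shows plate holes at (133,170), (136,332) and (138,487). The pin tips are at (302,74) and (536,338), the stud tip at (422,217), and the cap's top disc is centred at (690,296).

```bash
python3 -c "
from h import *
def L(n,x0,y0,u,v,z):
    w=atz(load(n),x0+u/4-.375,y0+v/4-.375,z); print(n,w.round(4)); return w
a=L('wplate',227,90,133,170,.01);L('wplate',227,90,136,332,.01);b=L('wplate',227,90,138,487,.01)
print((a+b)/2,np.linalg.norm(a-b),np.degrees(np.arctan2(*(a-b)[[1,0]])))
c=L('wdeck',220,130,38,74,.049);d=L('wdeck',220,130,272,336,.049);L('wdeck',220,130,158,217,.062)
print((c+d)/2,np.linalg.norm(c-d),np.degrees(np.arctan2(*(c-d)[[1,0]])))
L('wcap',230,105,106,296,.04);L('wcap',230,105,107,273,.004)
print(monitor.get_state()['eef_pos'])
"
```

```text
wplate [ 0.5544 -0.309   0.01  ]
wplate [ 0.5084 -0.291   0.01  ]
wplate [ 0.4616 -0.2723  0.01  ]
[ 0.50802816 -0.29064898  0.01      ] 0.09984914385282041 -21.614975275847417
wdeck [0.6248 0.0149 0.049 ]
wdeck [ 0.5303 -0.0169  0.049 ]
wdeck [ 0.5778 -0.001   0.062 ]
[ 0.57754694 -0.00099085  0.049     ] 0.0997173825592869 18.6149977788482
wcap [0.4852 0.27   0.04  ]
wcap [0.4856 0.2697 0.004 ]
[ 0.50882688 -0.28768598  0.24857551]
```

Request:
servo_tool:
  targets:
    - {"xyz": [0.04,0.27,3.5],"angular": [0,0,-1.0],"claw": 8.7}
    - {"xyz": [0,0,3.5],"angular": [0,0,0],"claw": 8.7}
    - {"xyz": [0,0,3.5],"angular": [0,0,0],"claw": 8.7}
    - {"xyz": [0,0,3.5],"angular": [0,0,0],"claw": 8.7}
    - {"xyz": [0,0,3.5],"angular": [0,0,0],"claw": 8.7}
    - {"xyz": [0,0,3.0],"angular": [0,0,0],"claw": 8.7}
    - {"xyz": [0,0,1.0],"angular": [0,0,0],"claw": 8.7}
    - {"xyz": [0,0,0.5],"angular": [0,0,0],"claw": 8.7}
    - {"xyz": [0,0,0],"angular": [0,0,0],"claw": 8.7}
    - {"xyz": [0,0,0],"angular": [0,0,0],"claw": 8.7}

```text
t: 4.7
eef_pos: [0.509, -0.2914, 0.0301]
ee_rot: [-3.141, -0.002, -0.377]
force: [0.1, 0.1, -0.1]
width: 0.0872
gripper_force: 0.0
```

Request:
servo_tool:
  targets:
    - {"xyz": [-0.06,0,0.5],"angular": [0,0,0],"claw": 8.7}
    - {"xyz": [0,0,0],"angular": [0,0,0],"claw": 8.7}
    - {"xyz": [0,0,0],"angular": [0,0,0],"claw": 5.0}
    - {"xyz": [0,0,0],"angular": [0,0,0],"claw": 5.0}
    - {"xyz": [0,0,0],"angular": [0,0,0],"claw": 5.0}
    - {"xyz": [0,0,0],"angular": [0,0,0],"claw": 5.0}
    - {"xyz": [0,0,0],"angular": [0,0,0],"claw": 5.0}
    - {"xyz": [0,0,0],"angular": [0,0,0],"claw": 5.0}
  force: 25

```text
t: 5.5
eef_pos: [0.5073, -0.2913, 0.0236]
ee_rot: [3.142, -0.0, -0.377]
force: [-0.6, -0.1, 0.1]
width: 0.0594
gripper_force: 25.0
```

Request:
servo_tool:
  targets:
    - {"xyz": [0,0,-2],"angular": [0,0,0],"claw": 5.0}
    - {"xyz": [0,0,-3],"angular": [0,0,-6.7],"claw": 5.0}
    - {"xyz": [0,0,-3],"angular": [0,0,-6.7],"claw": 5.0}
    - {"xyz": [0,0,-3],"angular": [0,0,-6.7],"claw": 5.0}
    - {"xyz": [0,0,-3],"angular": [0,0,-6.7],"claw": 5.0}
    - {"xyz": [0,0,0],"angular": [0,0,-6.7],"claw": 5.0}
    - {"xyz": [0,0,0],"angular": [0,0,-6.7],"claw": 5.0}
    - {"xyz": [1.98,-3.16,0],"angular": [0,0,0],"claw": 5.0}
    - {"xyz": [1.98,-3.16,0],"angular": [0,0,0],"claw": 5.0}
    - {"xyz": [1.98,-3.16,0],"angular": [0,0,0],"claw": 5.0}
    - {"xyz": [1.98,-3.16,0],"angular": [0,0,0],"claw": 5.0}
    - {"xyz": [1.98,-3.16,0],"angular": [0,0,0],"claw": 5.0}
    - {"xyz": [1.98,-3.16,0],"angular": [0,0,0],"claw": 5.0}
    - {"xyz": [1.98,-3.16,0],"angular": [0,0,0],"claw": 5.0}
    - {"xyz": [1.98,-3.16,0],"angular": [0,0,0],"claw": 5.0}
    - {"xyz": [0,0,0],"angular": [0,0,0],"claw": 5.0}
    - {"xyz": [0,0,0],"angular": [0,0,0],"claw": 5.0}
    - {"xyz": [0,0,0],"angular": [0,0,0],"claw": 5.0}

```text
t: 7.3
eef_pos: [0.5763, -0.0016, 0.1632]
ee_rot: [-3.141, 0.001, 0.324]
force: [0.4, -0.8, -1.5]
width: 0.0595
gripper_force: 25.0
```

```bash
python3 -c "
from h import *
for i in range(4):
    s=monitor.get_state(); print(s['eef_pos'],np.degrees(s['ee_rot']))
    if i<3: viewer.grab_frame('wrist')
d=grab('wrist','wheld')
cv2.imwrite('pics/wheldb.png',cv2.resize(d['color'][60:300,100:420],(800,600),interpolation=cv2.INTER_CUBIC))
print(proj(d,[.5776,-.001,.062]))"
```

```text
[ 0.57629048 -0.00155531  0.16318605] [-1.79991450e+02  5.50907140e-02  1.85663241e+01]
[ 0.57635115 -0.00187386  0.16331948] [-1.79996320e+02  4.18472931e-02  1.85353626e+01]
[ 0.57643614 -0.00201717  0.16342217] [-1.79995925e+02  2.66275309e-02  1.85137182e+01]
[ 0.57652524 -0.00207339  0.16352846] [-1.79998009e+02  1.28904205e-02  1.85051305e+01]
[258.04458595 200.78707534]
```

View pics/wheldb.png

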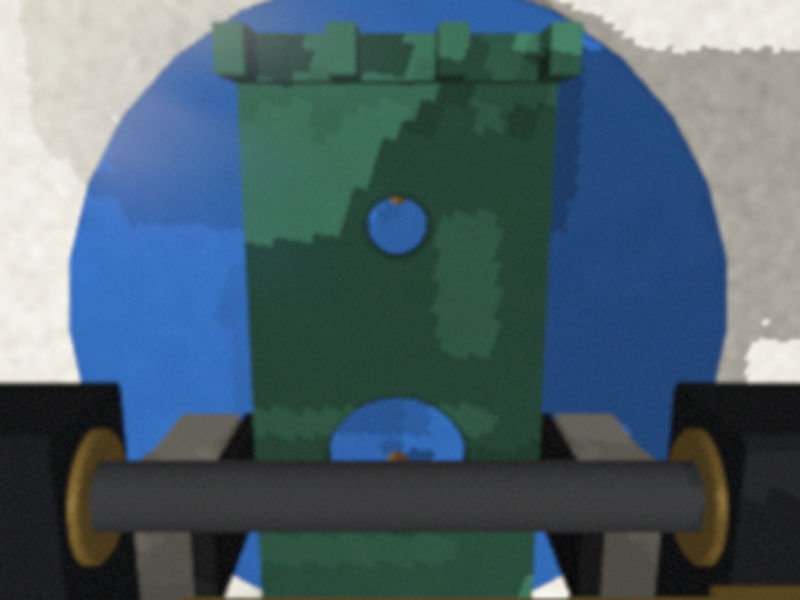

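The held plate's front pin hole is at crop (398,225), native about (259,150), with the brass pin tip just showing at its upper edge (397,200). The plate is square to the tool. Next I'll compute the hole position.

```bash
python3 -c "
from h import *
d=load('wheld')
s=monitor.get_state(); print(s['eef_pos'],np.degrees(s['ee_rot']))
h=atz(d,100+398/2.5-.3,60+225/2.5-.3,.149)
p=atz(d,100+397/2.5-.3,60+200/2.5-.3,.049)
ax=np.array([np.cos(np.radians(18.6)),np.sin(np.radians(18.6)),0])
print('hole',h,'pin',p,'centre by hole',h-.05*ax,'deck by pin',p-.05*ax)"
```

```text
[ 0.57661843 -0.00200818  0.16358127] [-1.79998769e+02  3.82612576e-03  1.85035813e+01]
hole [0.62462931 0.01421434 0.149     ] pin [0.62316195 0.01387443 0.049     ] centre by hole [ 0.57724089 -0.00173362  0.149     ] deck by pin [ 0.57577353 -0.00207353  0.049     ]
```

Request:
servo_tool:
  targets:
    - {"xyz": [0.09,-0.05,2.5],"angular": [0,0,0],"claw": 5.0}
    - {"xyz": [0,0,2.5],"angular": [0,0,0],"claw": 5.0}
    - {"xyz": [0,0,2.0],"angular": [0,0,0],"claw": 5.0}
    - {"xyz": [0,0,1.0],"angular": [0,0,0],"claw": 5.0}
    - {"xyz": [0,0,0],"angular": [0,0,0],"claw": 5.0}
    - {"xyz": [0,0,0],"angular": [0,0,0],"claw": 5.0}
    - {"xyz": [0,0,0],"angular": [0,0,0],"claw": 5.0}

```text
t: 8.2
eef_pos: [0.5784, -0.0003, 0.0848]
ee_rot: [3.141, -0.002, 0.324]
force: [0.8, -0.7, -1.6]
width: 0.0594
gripper_force: 25.0
```

```bash
python3 -c "
from h import *
d=grab('wrist','wlow')
s=monitor.get_state(); print(s['eef_pos'],np.degrees(s['ee_rot']),s['force'])
a=cv2.resize(d['color'][80:230,190:330],None,fx=4,fy=4,interpolation=cv2.INTER_CUBIC)
cv2.imwrite('pics/wlowb.png',a)"
```

```text
[ 5.78278558e-01 -2.43445129e-04  8.47488096e-02] [ 1.79991916e+02 -1.16832282e-01  1.85808135e+01] [-1.09895512  0.47888363 -1.32998148]
```

View pics/wlowb.png

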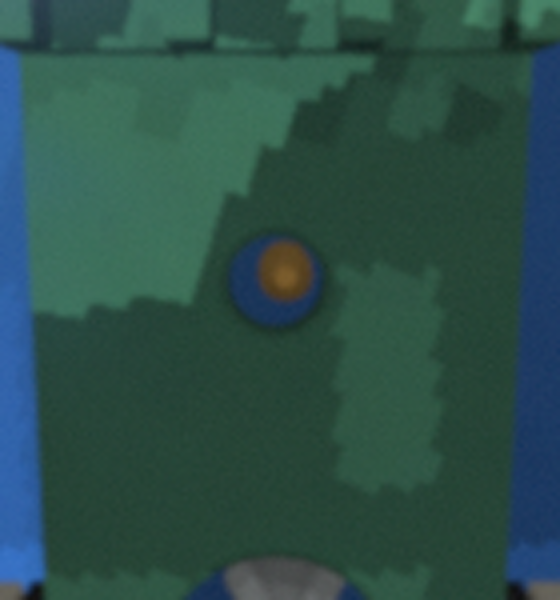

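The pin tip shows inside the front hole: hole centre (277,281), pin tip (287,273).

```bash
python3 -c "
from h import *
d=load('wlow')
f=lambda u,v,z:atz(d,190+u/4-.375,80+v/4-.375,z)
e=np.radians(18.6);X=np.array([np.cos(e),np.sin(e),0]);Y=np.array([np.sin(e),-np.cos(e),0])
h=f(277,281,.0703);p=f(287,273,.050);print(h,p,(p-h)@X,(p-h)@Y)
s=monitor.get_state(); print(s['eef_pos'])"
```

```text
[0.62637899 0.01603845 0.0703    ] [0.62608191 0.01442007 0.05      ] -0.0007977678800434486 0.0014390877450618127
[ 5.78278558e-01 -2.43445129e-04  8.47488096e-02]
```

Request:
servo_tool:
  targets:
    - {"xyz": [-0.08,0.1,0.4],"angular": [0,0,0.3],"claw": 5.0}
    - {"xyz": [0,0,0.3],"angular": [0,0,0],"claw": 5.0}
    - {"xyz": [0,0,0.3],"angular": [0,0,0],"claw": 5.0}
    - {"xyz": [0,0,0.2],"angular": [0,0,0],"claw": 5.0}
    - {"xyz": [0,0,0.2],"angular": [0,0,0],"claw": 5.0}
    - {"xyz": [0,0,0.2],"angular": [0,0,0],"claw": 5.0}
    - {"xyz": [0,0,0.2],"angular": [0,0,0],"claw": 5.0}
    - {"xyz": [0,0,0],"angular": [0,0,0],"claw": 5.0}

```text
t: 9.05
eef_pos: [0.5769, -0.0016, 0.0652]
ee_rot: [-3.142, 0.0, 0.319]
force: [0.2, 0.4, -1.5]
width: 0.0599
gripper_force: 25.0
```

Request:
servo_tool:
  targets:
    - {"xyz": [0,0,0.2],"angular": [0,0,0],"claw": 5.0}
    - {"xyz": [0,0,0.2],"angular": [0,0,0],"claw": 5.0}
    - {"xyz": [0,0,0.2],"angular": [0,0,0],"claw": 5.0}
    - {"xyz": [0,0,0.1],"angular": [0,0,0],"claw": 5.0}
    - {"xyz": [0,0,0.1],"angular": [0,0,0],"claw": 5.0}
    - {"xyz": [0,0,0],"angular": [0,0,0],"claw": 5.0}
    - {"xyz": [0,0,0],"angular": [0,0,0],"claw": 5.0}

```text
t: 9.75
eef_pos: [0.5771, -0.0016, 0.0576]
ee_rot: [3.142, 0.0, 0.319]
force: [0.1, -0.1, -1.2]
width: 0.0598
gripper_force: 25.0
```

Request:
servo_tool:
  targets:
    - {"xyz": [0,0,0.1],"angular": [0,0,0],"claw": 5.0}
    - {"xyz": [0,0,0.05],"angular": [0,0,0],"claw": 5.0}
    - {"xyz": [0,0,0.05],"angular": [0,0,0],"claw": 5.0}
    - {"xyz": [0,0,0],"angular": [0,0,0],"claw": 5.0}

```text
t: 10.15
eef_pos: [0.5771, -0.0016, 0.0557]
ee_rot: [3.142, -0.0, 0.319]
force: [-0.5, 0.6, -0.5]
width: 0.0593
gripper_force: 25.0
```

Request:
servo_tool:
  targets:
    - {"xyz": [0,0,0.05],"angular": [0,0,0],"claw": 5.0}
    - {"xyz": [0,0,0.05],"angular": [0,0,0],"claw": 5.0}
    - {"xyz": [0,0,0],"angular": [0,0,0],"claw": 5.0}
    - {"xyz": [0,0,0],"angular": [0,0,0],"claw": 5.0}

```text
t: 10.55
eef_pos: [0.5771, -0.0016, 0.0556]
ee_rot: [3.141, -0.0, 0.319]
force: [-3.8, 0.6, 8.7]
width: 0.0596
gripper_force: 25.0
```

Request:
servo_tool:
  targets:
    - {"xyz": [0,0,-0.15],"angular": [0,0,0],"claw": 8.7}
    - {"xyz": [0,0,0],"angular": [0,0,0],"claw": 8.7}
    - {"xyz": [0,0,0],"angular": [0,0,0],"claw": 8.7}
    - {"xyz": [0,0,0],"angular": [0,0,0],"claw": 8.7}
    - {"xyz": [0,0,0],"angular": [0,0,0],"claw": 8.7}
    - {"xyz": [0,0,-1],"angular": [0,0,0],"claw": 8.7}
    - {"xyz": [0,0,-2.5],"angular": [0,0,0],"claw": 8.7}
    - {"xyz": [0,0,-4],"angular": [0,0,0],"claw": 8.7}
    - {"xyz": [0,0,-4],"angular": [0,0,0],"claw": 8.7}
    - {"xyz": [0,0,-3],"angular": [0,0,0],"claw": 8.7}
    - {"xyz": [0,0,0],"angular": [0,0,0],"claw": 8.7}
    - {"xyz": [0,0,0],"angular": [0,0,0],"claw": 8.7}

```text
t: 11.75
eef_pos: [0.5773, -0.0014, 0.2024]
ee_rot: [-3.141, -0.002, 0.319]
force: [-0.2, -0.2, -1.4]
width: 0.0869
gripper_force: 0.0
```

```bash
python3 -c "
from h import *
d=grab('wrist','wset'); s=grab('side','sset')
print(monitor.get_state()['eef_pos'],proj(d,[.5776,-.001,.042]),proj(s,[.5776,-.001,.042]))
a=cv2.resize(d['color'][70:310,140:380],(400,400),interpolation=cv2.INTER_CUBIC)
u,v=proj(s,[.5776,-.001,.042]).astype(int)
b=cv2.resize(s['color'][v-50:v+50,u-50:u+50],(400,400),interpolation=cv2.INTER_CUBIC)
cv2.imwrite('pics/set.png',np.hstack([a,b]))"
```

```text
[ 0.57641452 -0.00166297  0.20046586] [258.474647   186.81467044] [226.01807603 221.23298305]
```

View pics/set.png

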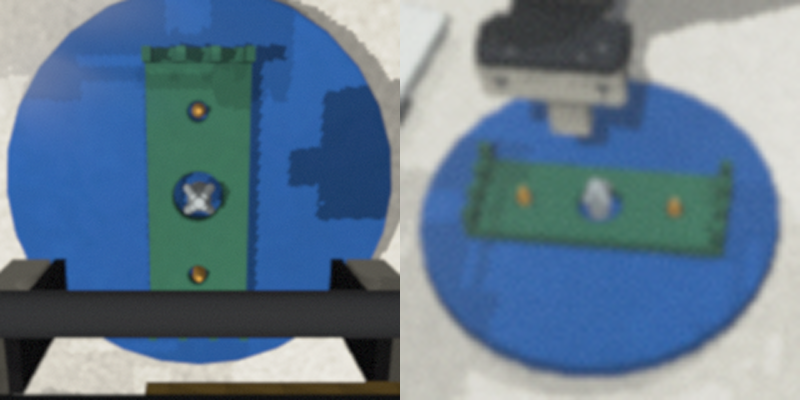

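The plate lies flush: in the wrist view the pins show at (198,110) and (198,273) and the stud at (198,197), all inside their holes. Now to the cap.

```bash
python3 -c "
from h import *
d=load('wset')
f=lambda u,v,z:atz(d,140+u*.6-.2,70+v*.6-.2,z)
print('tip',f(198,199,.062)); a=f(198,111,.049);b=f(198,274,.049);print((a+b)/2,a,b)"
```

```text
tip [ 5.79586440e-01 -4.60859993e-04  6.20000000e-02]
[ 0.57867102 -0.00077272  0.049     ] [0.6249275  0.01452636 0.049     ] [ 0.53241454 -0.0160718   0.049     ]
```

Request:
servo_tool:
  targets:
    - {"xyz": [-0.03,-4.1,0],"angular": [0,0,0],"claw": 8.7}
    - {"xyz": [-0.03,-4.1,0],"angular": [0,0,0],"claw": 8.7}
    - {"xyz": [-0.03,-4.1,0],"angular": [0,0,0],"claw": 8.7}
    - {"xyz": [-0.03,-4.1,0],"angular": [0,0,0],"claw": 8.7}
    - {"xyz": [-0.03,-4.1,0],"angular": [0,0,0],"claw": 8.7}
    - {"xyz": [-0.03,-4.1,0],"angular": [0,0,0],"claw": 8.7}
    - {"xyz": [-0.03,-4.07,0],"angular": [0,0,0],"claw": 8.7}
    - {"xyz": [0,0,3.5],"angular": [0,0,0],"claw": 8.7}
    - {"xyz": [0,0,3.5],"angular": [0,0,0],"claw": 8.7}
    - {"xyz": [0,0,3.5],"angular": [0,0,0],"claw": 8.7}
    - {"xyz": [0,0,0],"angular": [0,0,0],"claw": 8.7}
    - {"xyz": [0,0,0],"angular": [0,0,0],"claw": 8.7}
    - {"xyz": [0,0,0],"angular": [0,0,0],"claw": 8.7}

```text
t: 13.15
eef_pos: [0.486, 0.2706, 0.0975]
ee_rot: [-3.141, -0.002, 0.319]
force: [-0.3, -0.2, 0.2]
width: 0.0871
gripper_force: 0.0
```

```bash
python3 -c "
from h import *
d=grab('wrist','wcap2'); print(monitor.get_state()['eef_pos'])
im=d['color'].astype(int); m=((im[...,2]>110)&(im[...,1]<70)&(im[...,0]<70)).astype(np.uint8)
n,l,st,ce=cv2.connectedComponentsWithStats(m); k=1+st[1:,4].argmax(); print(st[k],ce[k])
for X in([.4853,.27,.04],[.4853,.27,.004]): print(proj(d,X))"
```

```text
[0.48609284 0.2706832  0.09779589]
[ 231  177   59   67 2399] [258.91079617 212.90162568]
[259.49306071 221.11426313]
[259.34324691 206.39846636]
```

Request:
servo_tool:
  targets:
    - {"xyz": [-0.08,0.03,2.5],"angular": [0,0,0],"claw": 8.7}
    - {"xyz": [0,0,2.5],"angular": [0,0,0],"claw": 8.7}
    - {"xyz": [0,0,1.2],"angular": [0,0,0],"claw": 8.7}
    - {"xyz": [0,0,0.6],"angular": [0,0,0],"claw": 8.7}
    - {"xyz": [0,0,0],"angular": [0,0,0],"claw": 8.7}
    - {"xyz": [0,0,0],"angular": [0,0,0],"claw": 8.7}
    - {"xyz": [0,0,0],"angular": [0,0,0],"claw": 8.7}

```text
t: 13.9
eef_pos: [0.485, 0.27, 0.0291]
ee_rot: [-3.141, -0.002, 0.319]
force: [0.1, 0.4, 1.1]
width: 0.0867
gripper_force: 0.0
```

Request:
servo_tool:
  targets:
    - {"xyz": [0,0,0],"angular": [0,0,0],"claw": 2.5}
    - {"xyz": [0,0,0],"angular": [0,0,0],"claw": 2.5}
    - {"xyz": [0,0,0],"angular": [0,0,0],"claw": 2.5}
    - {"xyz": [0,0,0],"angular": [0,0,0],"claw": 2.5}
    - {"xyz": [0,0,0],"angular": [0,0,0],"claw": 2.5}
    - {"xyz": [0,0,0],"angular": [0,0,0],"claw": 2.5}
    - {"xyz": [0,0,0],"angular": [0,0,0],"claw": 2.5}
    - {"xyz": [0,0,0],"angular": [0,0,0],"claw": 2.5}
  force: 40

```text
t: 14.7
eef_pos: [0.4845, 0.2694, 0.028]
ee_rot: [3.142, 0.0, 0.319]
force: [-1.2, -0.0, 0.9]
width: 0.0328
gripper_force: 40.0
```

Request:
servo_tool:
  targets:
    - {"xyz": [0,0,-2],"angular": [0,0,0],"claw": 2.5}
    - {"xyz": [0,0,-3.5],"angular": [0,0,0],"claw": 2.5}
    - {"xyz": [0,0,-3.5],"angular": [0,0,0],"claw": 2.5}
    - {"xyz": [0,0,-3.0],"angular": [0,0,0],"claw": 2.5}
    - {"xyz": [0.05,4.09,0],"angular": [0,0,0],"claw": 2.5}
    - {"xyz": [0.05,4.09,0],"angular": [0,0,0],"claw": 2.5}
    - {"xyz": [0.05,4.09,0],"angular": [0,0,0],"claw": 2.5}
    - {"xyz": [0.05,4.09,0],"angular": [0,0,0],"claw": 2.5}
    - {"xyz": [0.05,4.09,0],"angular": [0,0,0],"claw": 2.5}
    - {"xyz": [0.05,4.09,0],"angular": [0,0,0],"claw": 2.5}
    - {"xyz": [0.07,4.09,0],"angular": [0,0,0],"claw": 2.5}
    - {"xyz": [0,0,3],"angular": [0,0,0],"claw": 2.5}
    - {"xyz": [0,0,0.5],"angular": [0,0,0],"claw": 2.5}
    - {"xyz": [0,0,0],"angular": [0,0,0],"claw": 2.5}
    - {"xyz": [0,0,0],"angular": [0,0,0],"claw": 2.5}
    - {"xyz": [0,0,0],"angular": [0,0,0],"claw": 2.5}

```text
t: 16.3
eef_pos: [0.5784, -0.0002, 0.1142]
ee_rot: [3.141, -0.002, 0.321]
force: [-1.5, 0.2, -1.0]
width: 0.0332
gripper_force: 40.0
```

```bash
python3 -c "
from h import *
T=[]
for n in('wrist','side','scene'):
    d=grab(n,n+'8')
    p=monitor.get_state()['eef_pos']; u,v=proj(d,[.578,-.001,.075]).astype(int); print(n,p,u,v)
    T.append(cv2.resize(d['color'][v-50:v+50,u-33:u+33],None,fx=4,fy=4,interpolation=cv2.INTER_CUBIC)); 
cv2.imwrite('pics/pre.png',np.hstack(T))"
```

```text
wrist [ 5.78299084e-01 -2.80517389e-04  1.14159006e-01] 260 230
side [ 5.78195591e-01 -3.95853655e-04  1.14051596e-01] 225 213
scene [ 5.78149691e-01 -5.26090292e-04  1.13922254e-01] 279 185
```

View pics/pre.png

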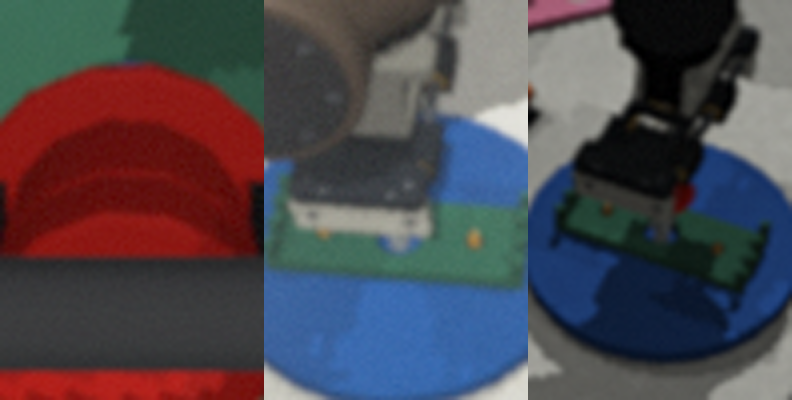

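The wrist view shows the cap held squarely, with the flange's front edge at (131,63) in the left tile. The stud is still uncovered below it.

```bash
python3 -c "
from h import *
d=load('wrist8'); s=monitor.get_state(); p=s['eef_pos']; X=np.array([np.cos(.32),np.sin(.32),0]);Y=np.array([np.sin(.32),-np.cos(.32),0])
h=atz(d,259.4,195.3,p[2]-.0285+.002); print(p,(h-p)@X,(h-p)@Y, h-.024*X, s['ee_rot'],s['force'])"
```

```text
[ 5.78149691e-01 -5.26090292e-04  1.13922254e-01] 0.024846100081327243 -6.1032751127883126e-05 [ 5.78933641e-01 -2.02001051e-04  8.74222538e-02] [ 3.14155349e+00 -1.40936384e-03  3.20074195e-01] [ 0.86842688  0.2400194  -0.47336606]
```

Request:
servo_tool:
  targets:
    - {"xyz": [-0.05,0.04,1.0],"angular": [0,0,0],"claw": 2.5}
    - {"xyz": [0,0,0.8],"angular": [0,0,0],"claw": 2.5}
    - {"xyz": [0,0,0.5],"angular": [0,0,0],"claw": 2.5}
    - {"xyz": [0,0,0.3],"angular": [0,0,0],"claw": 2.5}
    - {"xyz": [0,0,0.2],"angular": [0,0,0],"claw": 2.5}
    - {"xyz": [0,0,0.2],"angular": [0,0,0],"claw": 2.5}
    - {"xyz": [0,0,0],"angular": [0,0,0],"claw": 2.5}
    - {"xyz": [0,0,0],"angular": [0,0,0],"claw": 2.5}
  force: 55

```text
t: 17.25
eef_pos: [0.5775, -0.0018, 0.0832]
ee_rot: [3.142, -0.0, 0.319]
force: [0.3, 0.4, -0.2]
width: 0.0329
gripper_force: 55.0
```

Request:
servo_tool:
  targets:
    - {"xyz": [0,0,0.15],"angular": [0,0,0],"claw": 2.5}
    - {"xyz": [0,0,0.15],"angular": [0,0,0],"claw": 2.5}
    - {"xyz": [0,0,0],"angular": [0,0,0],"claw": 2.5}

```text
t: 17.55
eef_pos: [0.5781, -0.0018, 0.0809]
ee_rot: [3.141, -0.001, 0.319]
force: [-0.6, -1.5, 4.6]
width: 0.0325
gripper_force: 55.0
```

Request:
servo_tool:
  targets:
    - {"xyz": [0,0,0.15],"angular": [0,0,0],"claw": 2.5}
    - {"xyz": [0,0,0.15],"angular": [0,0,0],"claw": 2.5}
    - {"xyz": [0,0,0],"angular": [0,0,0],"claw": 2.5}

```text
t: 17.85
eef_pos: [0.5772, -0.0018, 0.0769]
ee_rot: [-3.141, 0.0, 0.319]
force: [-0.9, -0.4, -2.7]
width: 0.0329
gripper_force: 55.0
```

Request:
servo_tool:
  targets:
    - {"xyz": [0,0,0.2],"angular": [0,0,0],"claw": 2.5}
    - {"xyz": [0,0,0.2],"angular": [0,0,0],"claw": 2.5}
    - {"xyz": [0,0,0.1],"angular": [0,0,0],"claw": 2.5}
    - {"xyz": [0,0,0],"angular": [0,0,0],"claw": 2.5}

```text
t: 18.25
eef_pos: [0.5772, -0.0018, 0.0716]
ee_rot: [-3.142, 0.001, 0.319]
force: [-0.1, -1.1, -1.7]
width: 0.0327
gripper_force: 55.0
```

Request:
servo_tool:
  targets:
    - {"xyz": [0,0,0.1],"angular": [0,0,0],"claw": 2.5}
    - {"xyz": [0,0,0.1],"angular": [0,0,0],"claw": 2.5}
    - {"xyz": [0,0,0.05],"angular": [0,0,0],"claw": 2.5}
    - {"xyz": [0,0,0],"angular": [0,0,0],"claw": 2.5}
    - {"xyz": [0,0,0],"angular": [0,0,0],"claw": 2.5}

```text
t: 18.75
eef_pos: [0.5777, -0.0016, 0.07]
ee_rot: [3.142, -0.001, 0.319]
force: [-1.1, 0.7, 4.3]
width: 0.0329
gripper_force: 55.0
```

Request:
servo_tool:
  targets:
    - {"xyz": [0,0,0.1],"angular": [0,0,0],"claw": 2.5}
    - {"xyz": [0,0,0.07],"angular": [0,0,0],"claw": 2.5}
    - {"xyz": [0,0,0],"angular": [0,0,0],"claw": 2.5}
    - {"xyz": [0,0,0],"angular": [0,0,0],"claw": 2.5}
    - {"xyz": [0,0,0],"angular": [0,0,0],"claw": 2.5}

```text
t: 19.25
eef_pos: [0.5777, -0.0016, 0.0699]
ee_rot: [3.141, -0.001, 0.32]
force: [-7.4, 1.6, 19.1]
width: 0.033
gripper_force: 55.0
```

```bash
python3 -c "
from h import *
T=[]
for n in('wrist','side','scene'):
    d=grab(n,n+'9')
    s=monitor.get_state(); u,v=proj(d,[.578,-.001,.045]).astype(int); print(n,s['eef_pos'],s['force'],u,v)
    T.append(cv2.resize(d['color'][v-50:v+50,u-33:u+33],None,fx=4,fy=4,interpolation=cv2.INTER_CUBIC)); 
cv2.imwrite('pics/end.png',np.hstack(T))"
```

```text
wrist [ 0.57771667 -0.00163475  0.06990338] [-8.06904257  2.1049603  20.82510714] 258 237
side [ 0.57769524 -0.00160901  0.06988649] [-7.4795747   1.77174643 19.60386158] 225 220
scene [ 0.5777325  -0.00162994  0.06992295] [-7.34104797  1.34096363 19.59090717] 279 191
```

View pics/end.png

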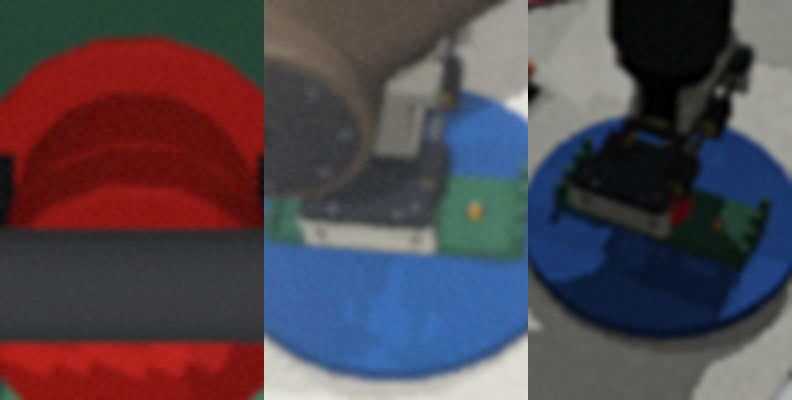

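The cap's flange sits level on the plate (flange front edge at (131,40) in the left tile). TCP height 0.070 matches fully home, and the arm is holding about 20 N down.

```bash
python3 -c "
from h import *
print(order.job_done())"
```

```text
the job is handed in; nothing more can be done
None
```

The green plate lies flush over the pins and stud, the red cap is snapped fully home on the stud, and the arm is still pressing it down at about 20 N; the job is handed in at about 19 s.

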